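# Offer up a cupboard door so both hinges line up for their pins

### The arm

A 6-joint arm with a two-finger parallel gripper is mounted at the origin on the work surface. World frame = base frame: x ahead of the robot, y to its left, z up, the work surface at z = 0. Lengths are in m, angles in rad, forces in N, time in s.
With the tool pointing down it reaches from about 0.375 to 0.925 m from the base axis. Payload 5.7 kg.
Tool frame: the origin (TCP) lies on the centre line of the jaws, within the pads' length; the fingertips stand 19 mm ahead of it and the grasp point (between the pads) is the TCP (bot.tip_extent is the distance from the TCP to the fingertips, in m); x points along the fingers, y is the direction in which the jaws open and shut, and the axes are right-handed (so a half turn about x gives the same grasp; the last joint's range is limited). The gripper opens to 88 mm and grips with 3 to 60 N. Pads are 20 mm wide; open, the fingers measure 115 mm over their backs; the gripper's body (75 mm by 178 mm) begins 61 mm behind the grasp point.
Start: joints at [1.216, 0.359, 1.51, -0, 1.272, -0.115], TCP at [0.142, 0.583, 0.242] pointing down, gripper open.
Joint ranges: [-2.97, 2.97], [-1.01, 2.36], [0.21, 2.38], [-0.96, 4.11], [0.2, 2.71], [-2.98, 2.98]. Speed limits (rad/s): [2.39, 2.39, 3.14, 3.14, 3.14, 3.14].

### API

Orientations are given as [roll, pitch, yaw] about the fixed x, y, z axes, in that order (R = Rz(yaw) Ry(pitch) Rx(roll)).
In Python, from rig import sensors, viewer, hand_in, bot gives the robot as it stands. The module is installed in compiled form; this text tells all that it offers.
- The arm moves only by the tool jog_arm, never from a script. Its argument "deltas" is a list of rows, each a list of 5 numbers: the closure, from -1 (fully open) to 1 (shut), then the shift along the world's x, y, z in cm, then the turn about the world's z in rad. In form: [[grip, x, y, z, twist], ...]. A call has 1 to 12 rows; each row is the pose to reach, as a shift and turn from the pose commanded when the call began; what a row does not reach only later rows make up. A row lasts 1/12 s, in which the tool goes at most 41.7 mm and 7.16 degrees, less where a joint would pass 70% of its speed; a pose out of reach is approached as far as the arm can. A call with a gripper value outside its range is refused whole. The fingers move at their own pace and stop on an object; the grip force is fixed at half the most. Time passes only in rows, so rows that repeat a pose let the fingers close. It gives the time, the measured TCP pose, the force and the opening at its end, in the units of the state.
- sensors.sense(): the state, without advancing time (a new reading comes with each control period).
- viewer.grab_frame(name): name is "scene" or "top" or "wrist"; returns the picture (420x560x3 uint8, red, green, blue); there is no depth.
- viewer.camera_params(name): a dict with "K" (3x3 intrinsics, pixels), "extrinsics" (4x4, takes a point from camera to world coordinates). Camera axes: x right, y up, looking along -z (the intrinsics and any distortion apply to the point x, -y, -z); pixel columns grow to the right and rows downward; lengths in m; the calibration is good to about 2 mm. A picture is of the moment at which its call begins: read the wrist's pose just before it. camera_params takes no time and is no camera call; for the wrist camera it gives the pose at the moment of the call.
- hand_in(): hands the job in, once; it reports no verdict.
The state is a dict: "clock": time; "joint_pos": joint angles; "joint_vel": joint speeds; "tau": joint torques, N m; "ee_pos": TCP position; "eef_rot": TCP orientation; "ft_force": force on the tool from outside, world axes, zero at the start; "wrist_torque": the same for the moment, N m; "grip_width": finger opening in m.
Only numpy, scipy, OpenCV 4.12 (cv2) and the standard library are available. Lean on these libraries where they do the work, as an engineer would, in place of code of your own. Each camera call takes 0.05 s, during which the arm holds its last target. There are 200 camera calls.

### The job

A small spice cupboard lies on its back on the assembly board: push it square and flush into the corner of the two wooden fence battens, and only then take its hinged door out of the grooved block and, holding it upright over the cupboard's far stile as a door opened to a right angle, lower it until its hinge knuckles sit between the knuckles on the stile and the pin holes of both hinges line up. Finish while holding it there in the gripper, steady and upright, with the gripper carrying the weight instead of the door resting on the cupboard, so that a mate can slip the pins in. Leave the drawer front and everything else on the worktop where it is.

Things in the scene. Friction and masses are not known exactly. Their poses are not given: they have to be found in the camera images.
- board: Fixed plywood board 12 mm thick with two wooden fence battens standing 34 mm above it, along its far (+x) and left (+y) edges. Origin: on the worktop, under the centre of the cupboard's home place; z up. In its frame the far batten's face is x = +92 mm, the left one's y = +127 mm; plywood x -165 to 127, y -200 to 165 mm. The cupboard is home when its frame coincides with this, 12 mm higher.
- cupboard: Loose grey spice cupboard on its back on the plywood, 184 (x) x 254 (y) x 85 mm, 0.85 kg, open front up, outer faces flat. Origin: centre of its underside; x to its far stile (25 mm wide, hinged), y along it. Starts 25 to 60 mm short of each batten, up to 6 deg askew; sliding takes about 5 N. Hinges on the stile reach 98.5 mm above the origin (x 63 to 91, y +-39 to +-91 mm).
- jamb_left (a point): Centre of the cupboard's left hinge: on the pin axis (along the cupboard's y), mid-gap between its two brass knuckles; at x 69, y 65, z 92.5 mm in the cupboard's frame, axes as the cupboard. Knuckles: tubes 12 mm outside, 8 mm hole, 14 mm long, 20 mm apart. The stile's wood is 7.5 mm below the axis.
- jamb_right (a point): The same for the right hinge: x +69, y -65, z +92.5 mm in the cupboard's frame.
- door: Grey shaker door, 16 (x) x 200 (y) x 130 mm (z), about 0.3 kg, hinge edge down in either groove of the block. Origin: mid hinge edge, 16 mm above the worktop at first; x to the front, z up. Plain 35 mm frame: pinch the top edge. On the front two brass leaves low down and a bow handle 31 mm proud (z 112, y 26 to 90). In line when its origin is at 53.5, 0, 95.5 mm in the cupboard's frame, parallel.
- leaf_left (a point): Centre of the door's left knuckle, on its pin axis (along y): x 15.5, y 65, z -3 mm in the door's frame, axes as the door. A tube 12 mm outside, 8 mm hole, 16 mm long: 2 mm of play each way in the 20 mm gap, and 1.5 mm free beneath it when the holes line up. Belongs at jamb_left.
- leaf_right (a point): The same for the right knuckle: x +15.5, y -65, z -3 mm in the door's frame. To be brought to jamb_right.
- block: Fixed wooden panel block, 170 mm (x) x 60 mm (y) x 50 mm high, with two grooves 18 mm wide and 34 mm deep along its y, centred at x = -50 mm and x = +50 mm. Origin: centre of its underside, on the worktop. One groove holds the door, the other the drawer front, both within about 12 mm of the middle of the groove.
- drawer_front: Plain light-grey shaker drawer front, 16 x 200 x 110 mm, without hinges or handle, standing on edge in the other groove. Origin: centre of its lower edge, 16 mm above the worktop. Not to be disturbed.
- mug: Blue mug, 80 mm across, 92 mm high; origin: centre of its underside. Bystander.
- screw_jar: Glass jar with a black cap, 60 mm across, 85 mm high; origin: centre of its underside. Bystander.
- tape: Yellow and black tape measure, 66 x 36 x 64 mm; origin: centre of its underside. Bystander.
- screwdriver: Red-handled screwdriver lying flat; origin: underside, mid-length. Bystander.
- bow_handle: Loose steel bow handle, 140 mm long, lying flat; origin: on the worktop between its feet. Bystander.
- pin0: Brass hinge pin, 6 mm diameter, 62 mm long, lying in the blue parts tray; origin: under its middle. Bystander, to be fitted later by someone else.
- pin1: The second hinge pin in the blue tray. Bystander.
There are look-alikes about, which are no part of the job. Leave any purple look-alike of the door alone.

How it is judged:
On the way, in this order (a step that is already met when the one before it is completed fails the run):
1. the cupboard is pushed square and flush into the corner of the battens while the door still stands in the block (x of cupboard in the frame of board between -0.003 and 0.003 m and y of cupboard in the frame of board between -0.003 and 0.003 m and angle between the x axis of cupboard and the x axis of board, either way round below 0.015 rad and angle between cupboard's own z axis and vertical below 0.02 rad and distance of door from where it was at the start of the episode below 0.02 m), for 0.2 s.
2. the door has been lifted out of the block, upright (height (world z) of door above 0.06 m and angle between door's own z axis and vertical below 0.2 rad and contact force between the fingers and door above 1 N), for 0.1 s.
At the end, for the whole second after the job is handed in: Cupboard within 3 mm of home in the corner, square to 0.015 rad; door gripped (over 3 N), upright to 0.05 rad, still; at both hinges its hole is within 2.5 mm of the cupboard's pin axis and 3.5 mm of mid-gap along it; door and cupboard press under 2 N (x of cupboard in the frame of board between -0.003 and 0.003 m and y of cupboard in the frame of board between -0.003 and 0.003 m and angle between the x axis of cupboard and the x axis of board, either way round below 0.015 rad and angle between cupboard's own z axis and vertical below 0.02 rad and x of leaf_left in the frame of jamb_left between -0.0025 and 0.0025 m and y of leaf_left in the frame of jamb_left between -0.0035 and 0.0035 m and z of leaf_left in the frame of jamb_left between -0.0025 and 0.0025 m and x of leaf_right in the frame of jamb_right between -0.0025 and 0.0025 m and y of leaf_right in the frame of jamb_right between -0.0035 and 0.0035 m and z of leaf_right in the frame of jamb_right between -0.0025 and 0.0025 m and angle between door's own z axis and vertical below 0.05 rad and contact force between the fingers and door above 3 N and contact force between door and cupboard below 2 N and linear speed of each of door, cupboard below 0.02 m/s); the arm keeps its last pose, push and grip.
It fails at once if the drawer front is disturbed (moved more than 20 mm) (distance of drawer_front from where it was at the start of the episode above 0.02 m).
It fails at once if the mug, jar, tape, screwdriver, loose handle (over 20 mm) or a hinge pin (over 30 mm) is moved (distance of any of mug, screw_jar, tape, screwdriver, bow_handle from where it was at the start of the episode above 0.02 m or distance of any of pin0, pin1 from where it was at the start of the episode above 0.03 m).
It also fails if it takes over 72 s, if anything falls off the work surface, if the arm or the gripper's body presses on something with over 40 N, if the wrist force passes 120 N, or if a joint passes its speed limit or range.

## Working session

There is one attempt and no reset: what is moved stays moved. The work goes in short steps, Python scripts to look and compute and a tool call to move; the robot and the scene stay as the last step left them, time stands still between calls to the robot, and variables do not carry over. Pictures are saved under pics/ and viewed, about 8 in all and at most 12, crops included, and the job is handed in when it is done.

Besides the shell and the picture viewer there is one more tool, called after "Call:" by a JSON object that holds its "name" and its "arguments". jog_arm: Moves the arm, as the interface text tells. Its arguments: {"type":"object","properties":{"deltas":{"type":"array","items":{"type":"array","items":{"type":"number"}}}},"required":["deltas"]}

```bash
mkdir -p pics; python3 - <<'E'
from rig import sensors, viewer, bot
import cv2,numpy as np
s=sensors.sense(); print(s)
a=viewer.grab_frame("scene"); b=viewer.grab_frame("top")
cv2.imwrite("pics/scene.png",a[:,:,::-1]); cv2.imwrite("pics/top.png",cv2.resize(b,(784,588),interpolation=cv2.INTER_CUBIC)[:,:,::-1])
for n in("scene","top","wrist"):
  p=viewer.camera_params(n); print(n,{k:(np.round(v,4).tolist() if hasattr(v,'shape') else v) for k,v in p.items()})
E
```

```text
{'clock': 0.0, 'joint_pos': array([ 1.21589198e+00,  3.59508818e-01,  1.51141699e+00, -1.53273102e-05,
        1.27249045e+00, -1.15076424e-01]), 'joint_vel': array([ 0.0008721 , -0.00019359, -0.00179523, -0.00042896, -0.00094057,
        0.00126604]), 'tau': array([ 2.27145712e-03, -5.15403020e+01, -2.70718431e+01,  6.76578912e-02,
        3.49246420e-02, -1.12680377e-04]), 'ee_pos': array([0.14229349, 0.58221589, 0.24081316]), 'eef_rot': array([-1.67784371,  1.56897266, -1.91766711]), 'ft_force': array([0.42338553, 0.18876912, 0.31304375]), 'wrist_torque': array([ 0.01281445, -0.00284415,  0.01566638]), 'grip_width': 0.08792334498299961}
scene {'K': [[392.87, 0.0, 283.1335], [0.0, 392.87, 212.3967], [0.0, 0.0, 1.0]], 'extrinsics': [[-0.5699, -0.6056, 0.5554, 1.1104], [0.8215, -0.4368, 0.3666, 0.3573], [0.0206, 0.6652, 0.7464, 0.8085], [0.0, 0.0, 0.0, 1.0]]}
top {'K': [[503.8151, 0.0, 285.2335], [0.0, 503.8151, 207.5537], [0.0, 0.0, 1.0]], 'extrinsics': [[0.0084, 0.9892, -0.1462, 0.3401], [-0.9999, 0.0101, 0.0108, 0.0258], [0.0121, 0.1461, 0.9892, 1.6137], [0.0, 0.0, 0.0, 1.0]]}
wrist {'K': [[368.4089, 0.0, 282.7699], [0.0, 368.4089, 206.5155], [0.0, 0.0, 1.0]], 'extrinsics': [[0.2367, -0.9391, -0.2491, 0.0754], [0.9716, 0.2283, 0.0626, 0.5982], [-0.002, -0.2568, 0.9665, 0.3846], [0.0, 0.0, 0.0, 1.0]]}
```

View pics/scene.png

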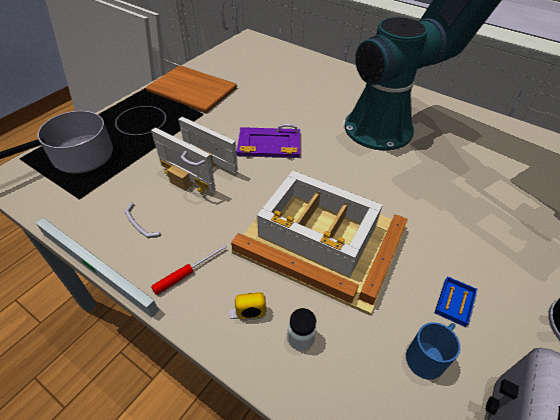

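View pics/top.png

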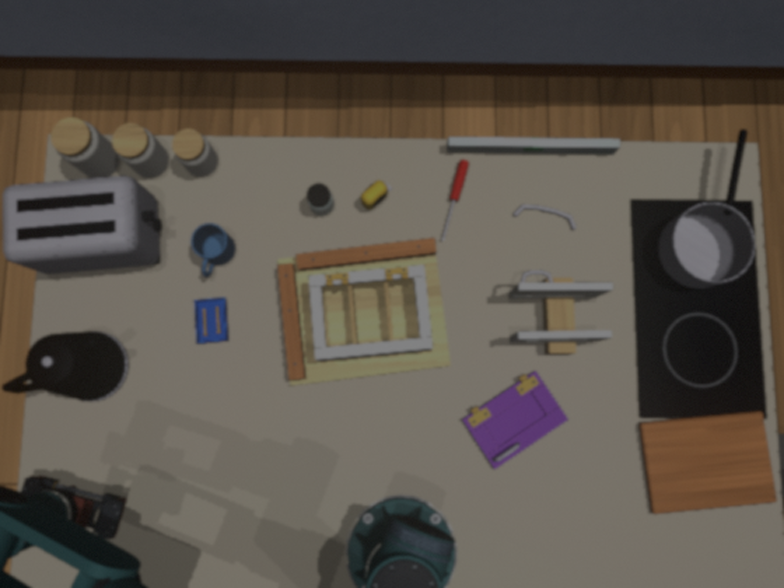

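The top view shows the board and cupboard at about (365,310) px (enlarged view). The block is at (560,315). The grey panel with the bow handle and brass hinges is in the far groove at (565,287). The plain drawer front is at (560,335), and the purple look-alike lies flat at (515,420). The door is therefore the far one.

```bash
cat > h.py <<'E'
import numpy as np, cv2
from rig import sensors, viewer, bot
def ray(P,uv,z):
    K,E=P["K"],P["extrinsics"]; uv=np.atleast_2d(uv).astype(float)
    d=np.linalg.inv(K)@np.c_[uv,np.ones(len(uv))].T
    d=E[:3,:3]@(d*np.array([[1],[-1],[-1]])); o=E[:3,3]
    return (o[:,None]+d*((z-o[2])/d[2])).T
def proj(P,X):
    K,E=P["K"],P["extrinsics"]; c=E[:3,:3].T@(np.atleast_2d(X)-E[:3,3]).T
    c=c*np.array([[1],[-1],[-1]]); q=K@c; return (q[:2]/q[2]).T
E
python3 - <<'E'
from h import *
P=viewer.camera_params("top"); np.set_printoptions(precision=4,suppress=True)
s=1/1.4
print("cup",ray(P,np.array([(309,276),(423,266),(432,347),(317,359)])*s,.097))
print("ply BL BR TL",ray(P,np.array([(289,384),(449,364),(279,260)])*s,.012))
print("door top ends",ray(P,np.array([(519,287),(611,287)])*s,.146))
print("drawer top",ray(P,np.array([(513,335),(610,335)])*s,.126))
w=viewer.camera_params("wrist"); q=sensors.sense(); print(w["extrinsics"][:3,3]-q["ee_pos"])
E
```

```text
cup [[ 0.5944  0.2062  0.097 ]
 [ 0.6192 -0.042   0.097 ]
 [ 0.4425 -0.062   0.097 ]
 [ 0.4145  0.1842  0.097 ]]
ply BL BR TL [[ 0.3622  0.2545  0.012 ]
 [ 0.4101 -0.1055  0.012 ]
 [ 0.6453  0.2863  0.012 ]]
door top ends [[ 0.5673 -0.2426  0.146 ]
 [ 0.5693 -0.4374  0.146 ]]
drawer top [[ 0.4675 -0.2319  0.126 ]
 [ 0.4694 -0.4379  0.126 ]]
[-0.0669  0.016   0.1437]
```

Call:
{"name": "jog_arm", "arguments": {"deltas": [[-1,10,-13,6,0.12],[-1,20,-26,10,0.24],[-1,30,-40,12,0.36],[-1,35,-49,12,0.36],[-1,35,-49,12,0.36],[-1,35,-49,12,0.36],[-1,35,-49,12,0.36],[-1,35,-49,12,0.36],[-1,35,-49,12,0.36],[-1,35,-49,12,0.36],[-1,35,-49,12,0.36],[-1,35,-49,12,0.36]]}}

```text
clock: 1.1
ee_pos: [0.4271, 0.1845, 0.3417]
eef_rot: [-2.993, 1.571, -2.873]
ft_force: [-0.3, -0.1, 0.7]
grip_width: 0.0881
```

Call:
{"name": "jog_arm", "arguments": {"deltas": [[-1,0,0,0,0],[-1,0,0,0,0],[-1,0,0,0,0],[-1,0,0,0,0],[-1,0,0,0,0]]}}

```text
clock: 1.52
ee_pos: [0.4256, 0.1875, 0.3411]
eef_rot: [3.082, 1.57, -3.079]
ft_force: [0.1, -0.0, -0.6]
grip_width: 0.0877
```

```bash
python3 - <<'E'
from h import *
from scipy.spatial.transform import Rotation as R
s=sensors.sense(); print(s["ee_pos"],s["clock"],s["joint_pos"]); print(R.from_euler("xyz",s["eef_rot"]).as_matrix().round(3))
P=viewer.camera_params("wrist"); a=viewer.grab_frame("wrist"); np.savez("w1.npz",a=a,**P)
cv2.imwrite("pics/w1.png",cv2.resize(a,(784,588),interpolation=cv2.INTER_CUBIC)[:,:,::-1])
E
```

```text
[0.42557265 0.1875402  0.34107828] 1.5167 [ 2.66196704e-01  7.68761377e-02  1.63576987e+00  2.28240780e-04
  1.43004275e+00 -1.42704790e+00]
[[-0.001 -0.122  0.993]
 [-0.     0.993  0.122]
 [-1.     0.    -0.001]]
```

View pics/w1.png

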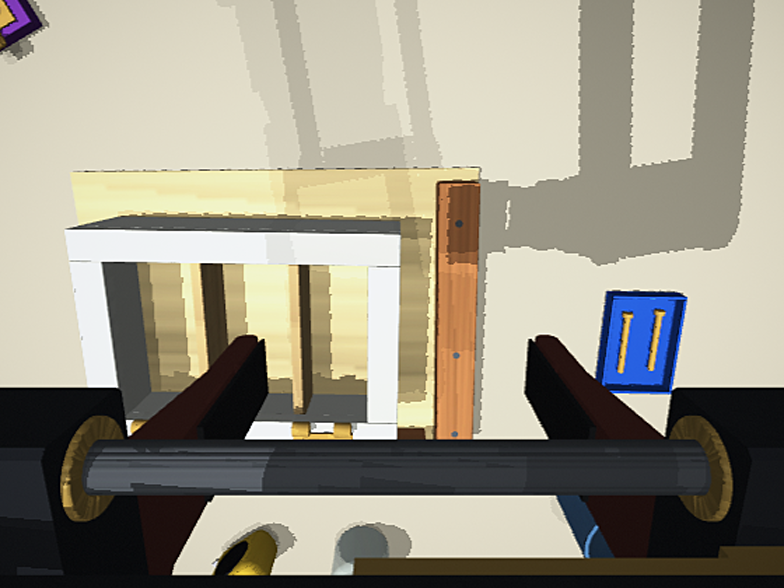

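```bash
python3 - <<'E'
from h import *
P=dict(np.load("w1.npz")); np.set_printoptions(precision=4,suppress=True)
s=1/1.4
def rep(n,px,z):
  X=ray(P,np.array(px)*s,z)[:,:2]; d=X[1]-X[0]; print(n,X.tolist(),"len",np.hypot(*d),"ang",np.arctan2(d[1],d[0]))
rep("ply near edge R->L",[(72,171),(480,168)],.012)
rep("batten inner top",[(437,182),(436,440)],.046)
rep("cup near edge R->L",[(66,230),(400,222)],.097)
rep("cup left edge",[(400,222),(397,430)],.097)
X=ray(P,np.array([(480,168),(437,182),(72,171)])*s,.012)[:,:2]
for y in (.12,.125,.13):
  R=np.array([[np.cos(y),-np.sin(y)],[np.sin(y),np.cos(y)]])
  O=[X[0]-R@[-.165,.165], X[2]-R@[-.165,-.2]]; C=ray(P,np.array([(66,230),(400,222)])*s,.097)[:,:2]; B=ray(P,np.array([(437,182),(436,440)])*s,.046)[:,:2]
  O=np.mean(O,0); print(y,O,"cup corners in board",(C-O)@R,"batten y",((B-O)@R))
E
```

```text
ply near edge R->L [[0.40858771142299477, -0.10742066627955682], [0.36115929080811177, 0.25419631242049906]] len 0.36471398981418157 ang 1.7012084513054484
batten inner top [[0.37651717392505385, 0.21499263440480026], [0.6155205311270372, 0.24859687761733493]] len 0.24135420012029213 ang 0.13968588196960743
cup near edge R->L [[0.44388526421112684, -0.06217667634950194], [0.40689034723746775, 0.1873156261651017]] len 0.252220207152255 ang 1.718004477787929
cup left edge [[0.40689034723746775, 0.1873156261651017], [0.5802189885944816, 0.20661127696601725]] len 0.1743993694211628 ang 0.11086758376769115
0.12 [0.5466 0.1105] cup corners in board [[-0.1226 -0.1592]
 [-0.1295  0.093 ]] batten y [[-0.1563  0.1241]
 [ 0.085   0.1288]]
0.125 [0.5464 0.1113] cup corners in board [[-0.1234 -0.1594]
 [-0.129   0.0928]] batten y [[-0.1556  0.124 ]
 [ 0.0857  0.1276]]
0.13 [0.5462 0.1121] cup corners in board [[-0.1241 -0.1596]
 [-0.1284  0.0926]] batten y [[-0.1549  0.124 ]
 [ 0.0864  0.1263]]
```

The frame shows the cupboard's near edge at (66,230)-(400,222) px and the left batten at (437,182) px. The board yaw is about 0.13, and the cupboard is about 33 mm short of both battens.

Call:
{"name": "jog_arm", "arguments": {"deltas": [[-1,-1,-4,-3,0.01],[-1,-2,-8,-6,0.01],[-1,-2.9,-12.8,-10,0.01],[-1,-2.9,-12.8,-14,0.01],[-1,-2.9,-12.8,-18,0.01],[-1,-2.9,-12.8,-22,0.01],[-1,-2.9,-12.8,-25,0.01],[-1,-2.9,-12.8,-27.6,0.01],[-1,-2.9,-12.8,-27.6,0.01],[-1,-2.9,-12.8,-27.6,0.01],[-1,-2.9,-12.8,-27.6,0.01],[-1,-2.9,-12.8,-27.6,0.01]]}}

```text
clock: 2.57
ee_pos: [0.3997, 0.0588, 0.0679]
eef_rot: [-0.173, 1.566, -0.042]
ft_force: [-0.0, -0.2, 0.7]
grip_width: 0.0879
```

Call:
{"name": "jog_arm", "arguments": {"deltas": [[-1,0.5,0.07,0,0],[-1,0.9,0.12,0,0],[-1,1.2,0.16,0,0],[-1,1.5,0.2,0,0],[-1,1.8,0.24,0,0],[-1,2.1,0.27,0,0],[-1,2.4,0.31,0,0],[-1,2.7,0.35,0,0],[-1,3.0,0.39,0,0],[-1,3.3,0.43,0,0],[-1,3.6,0.47,0,0],[-1,3.8,0.5,0,0]]}}

```text
clock: 3.57
ee_pos: [0.432, 0.0633, 0.0649]
eef_rot: [3.051, 1.564, -3.102]
ft_force: [-8.4, -0.9, 4.7]
grip_width: 0.0884
```

Call:
{"name": "jog_arm", "arguments": {"deltas": [[-1,0.2,0.03,0,0],[-1,0.4,0.05,0,0],[-1,0.6,0.08,0,0],[-1,0.7,0.09,0,0],[-1,0.8,0.1,0,0],[-1,0.8,0.1,0,0]]}}

```text
clock: 4.07
ee_pos: [0.4404, 0.0644, 0.0648]
eef_rot: [3.04, 1.564, -3.113]
ft_force: [-6.1, -0.5, 2.3]
grip_width: 0.088
```

Call:
{"name": "jog_arm", "arguments": {"deltas": [[-1,0.15,0.02,0,0],[-1,0.3,0.04,0,0],[-1,0.45,0.06,0,0],[-1,0.6,0.08,0,0],[-1,0.6,0.08,0,0]]}}

```text
clock: 4.48
ee_pos: [0.4469, 0.0652, 0.0648]
eef_rot: [3.057, 1.565, -3.096]
ft_force: [-4.0, 0.6, 1.7]
grip_width: 0.0877
```

Call:
{"name": "jog_arm", "arguments": {"deltas": [[-1,0.1,0.013,0,0],[-1,0.2,0.026,0,0],[-1,0.2,0.026,0,0]]}}

```text
clock: 4.73
ee_pos: [0.4468, 0.0652, 0.0648]
eef_rot: [3.085, 1.562, -3.068]
ft_force: [-9.7, -3.3, 7.0]
grip_width: 0.0879
```

Call:
{"name": "jog_arm", "arguments": {"deltas": [[-1,0.1,0.013,0,0],[-1,0.2,0.026,0,0],[-1,0.2,0.026,0,0]]}}

```text
clock: 4.98
ee_pos: [0.4467, 0.0653, 0.0646]
eef_rot: [3.09, 1.558, -3.062]
ft_force: [-14.9, -4.2, 11.7]
grip_width: 0.0876
```

Call:
{"name": "jog_arm", "arguments": {"deltas": [[-1,0.2,0.03,0,0],[-1,0.4,0.05,0,0],[-1,0.6,0.08,0,0],[-1,0.6,0.08,0,0],[-1,0.6,0.08,0,0]]}}

```text
clock: 5.4
ee_pos: [0.4465, 0.0656, 0.0638]
eef_rot: [3.092, 1.547, -3.06]
ft_force: [-25.5, -9.2, 19.1]
grip_width: 0.0882
```

Call:
{"name": "jog_arm", "arguments": {"deltas": [[-1,-2,-0.3,0,0],[-1,-4,-0.5,0,0],[-1,-4,-0.5,3,0],[-1,-4,-0.5,7,-0.1],[-1,-4,-0.5,11,-0.2],[-1,-2,-3,13.5,-0.3],[-1,0,-6,13.5,-0.4],[-1,3,-9,13.5,-0.52],[-1,6,-12,13.5,-0.64],[-1,9,-14.3,13.5,-0.76],[-1,11.2,-14.3,13.5,-0.88],[-1,11.2,-14.3,13.5,-1.0]]}}

```text
clock: 6.4
ee_pos: [0.5771, -0.079, 0.2007]
eef_rot: [0.663, 1.566, -0.216]
ft_force: [-0.1, -0.6, -0.6]
grip_width: 0.0878
```

Call:
{"name": "jog_arm", "arguments": {"deltas": [[-1,0,0,0,-0.12],[-1,0,0,0,-0.24],[-1,0,0,0,-0.36],[-1,0,0,0,-0.48],[-1,0,0,0,-0.57],[-1,0,0,0,-0.57],[-1,0,0,0,-0.57]]}}

```text
clock: 6.98
ee_pos: [0.5719, -0.0765, 0.2004]
eef_rot: [-1.339, 1.571, -2.776]
ft_force: [0.2, 0.3, 0.9]
grip_width: 0.0878
```

```bash
python3 - <<'E'
from h import *
from scipy.spatial.transform import Rotation as R
s=sensors.sense(); print(s["ee_pos"],s["clock"],s["joint_pos"]); print(R.from_euler("xyz",s["eef_rot"]).as_matrix().round(3))
P=viewer.camera_params("wrist"); a=viewer.grab_frame("wrist"); np.savez("w2.npz",a=a,**P)
cv2.imwrite("pics/w2.png",cv2.resize(a,(784,588),interpolation=cv2.INTER_CUBIC)[:,:,::-1])
E
```

```text
[ 0.57185955 -0.07654318  0.2004035 ] 6.9833 [-2.52738360e-01  3.66204952e-01  1.61061477e+00 -4.34018993e-05
  1.16482896e+00 -3.86547178e-01]
[[-0.     0.991  0.133]
 [-0.     0.133 -0.991]
 [-1.    -0.     0.   ]]
```

View pics/w2.png

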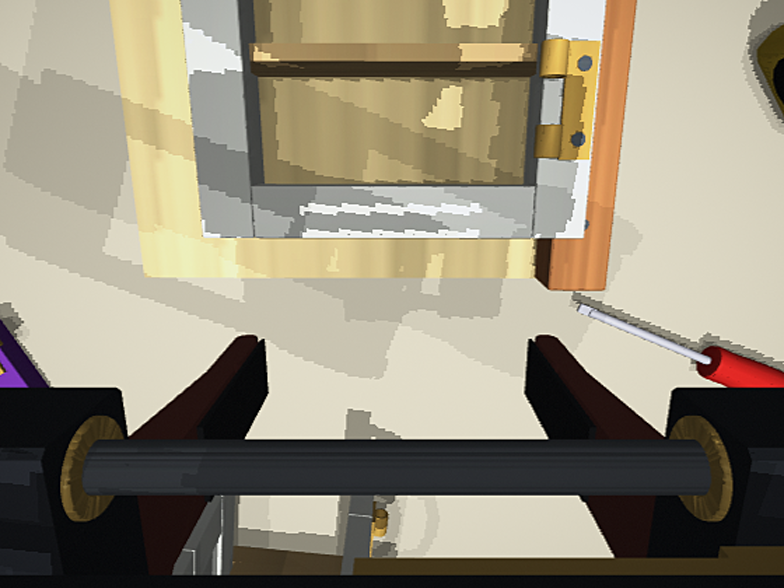

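The cupboard's far side is against the far batten, right edge at (203,236)-(585,237) px and square. The screwdriver tip at (580,305) px is outside the finger path.

```bash
python3 - <<'E'
from h import *
P=dict(np.load("w2.npz")); np.set_printoptions(precision=4,suppress=True)
R=lambda y:np.array([[np.cos(y),-np.sin(y)],[np.sin(y),np.cos(y)]])
O=np.array([.546,.112]); s=1/1.4
C=ray(P,np.array([(203,236),(585,237)])*s,.097)[:,:2]; d=C[1]-C[0]
print("cup yaw",np.arctan2(d[1],d[0]),"board coords",(C-O)@R(.131))
C=ray(P,np.array([(146,277),(536,277)])*s,.012)[:,:2]; d=C[1]-C[0]
print("ply yaw",np.arctan2(d[1],d[0]),(C-O)@R(.131))
print("sdriver tip",ray(P,np.array([(580,308)])*s,.01), (ray(P,np.array([(580,308)])*s,.01)[:,:2]-O)@R(.131))
E
```

```text
cup yaw 0.13203207185139276 board coords [[-0.0913 -0.1609]
 [ 0.0931 -0.1607]]
ply yaw 0.13471439937529936 [[-0.1636 -0.202 ]
 [ 0.0947 -0.201 ]]
sdriver tip [[ 0.7006 -0.0925  0.01  ]] [[ 0.1266 -0.223 ]]
```

Call:
{"name": "jog_arm", "arguments": {"deltas": [[-1,0,0,-3,0],[-1,0,0,-7,0],[-1,0,0,-10,0],[-1,0,0,-12.5,0],[-1,0,0,-13.5,0],[-1,0,0,-13.5,0],[-1,0,0,-13.5,0]]}}

```text
clock: 7.62
ee_pos: [0.572, -0.0765, 0.0658]
eef_rot: [-2.001, 1.571, 2.843]
ft_force: [0.1, -0.6, 0.7]
grip_width: 0.0878
```

Call:
{"name": "jog_arm", "arguments": {"deltas": [[-1,-0.1,0.6,0,0],[-1,-0.16,1.2,0,0],[-1,-0.21,1.6,0,0],[-1,-0.26,2.0,0,0],[-1,-0.3,2.3,0,0],[-1,-0.34,2.6,0,0],[-1,-0.38,2.9,0,0],[-1,-0.42,3.2,0,0],[-1,-0.46,3.5,0,0],[-1,-0.5,3.8,0,0],[-1,-0.54,4.1,0,0],[-1,-0.57,4.4,0,0]]}}

```text
clock: 8.62
ee_pos: [0.5671, -0.034, 0.0669]
eef_rot: [0.519, 1.567, -0.92]
ft_force: [-1.5, -9.8, 5.2]
grip_width: 0.0877
```

Call:
{"name": "jog_arm", "arguments": {"deltas": [[-1,-0.03,0.2,0,0],[-1,-0.05,0.4,0,0],[-1,-0.08,0.6,0,0],[-1,-0.1,0.8,0,0],[-1,-0.13,1.0,0,0],[-1,-0.13,1.0,0,0]]}}

```text
clock: 9.12
ee_pos: [0.5659, -0.0252, 0.0669]
eef_rot: [0.352, 1.565, -1.086]
ft_force: [-0.9, -13.7, 3.6]
grip_width: 0.0879
```

Call:
{"name": "jog_arm", "arguments": {"deltas": [[-1,-0.03,0.2,0,0],[-1,-0.05,0.4,0,0],[-1,-0.08,0.6,0,0],[-1,-0.08,0.6,0,0],[-1,-0.08,0.6,0,0]]}}

```text
clock: 9.53
ee_pos: [0.566, -0.0252, 0.0671]
eef_rot: [0.155, 1.557, -1.282]
ft_force: [-2.6, -40.9, 2.0]
grip_width: 0.0882
```

Call:
{"name": "jog_arm", "arguments": {"deltas": [[-1,-0.03,0.2,0,0],[-1,-0.05,0.4,0,0],[-1,-0.05,0.4,0,0],[-1,-0.05,0.4,0,0]]}}

```text
clock: 9.87
ee_pos: [0.566, -0.0251, 0.0673]
eef_rot: [0.109, 1.552, -1.328]
ft_force: [-2.3, -59.1, 1.7]
grip_width: 0.088
```

Call:
{"name": "jog_arm", "arguments": {"deltas": [[-1,0.1,-1,0,0],[-1,0.3,-2.5,0,0],[-1,0.6,-4.5,0,0],[-1,0.6,-4.5,2,0],[-1,0.6,-4.5,6,0],[-1,0.6,-4.5,10,0],[-1,0.6,-4.5,14,0],[-1,0.6,-4.5,18,0],[-1,0.6,-4.5,18,0],[-1,0.6,-4.5,18,0],[-1,0.6,-4.5,18,0]]}}

```text
clock: 10.78
ee_pos: [0.569, -0.057, 0.2456]
eef_rot: [1.577, 1.571, 0.138]
ft_force: [-0.6, 0.0, -0.6]
grip_width: 0.0878
```

```bash
python3 - <<'E'
from h import *
s=sensors.sense(); print(s["ee_pos"],s["clock"],s["joint_pos"])
P=viewer.camera_params("wrist"); a=viewer.grab_frame("wrist"); np.savez("w3.npz",a=a,**P)
cv2.imwrite("pics/w3.png",cv2.resize(a,(784,588),interpolation=cv2.INTER_CUBIC)[:,:,::-1])
E
```

```text
[ 0.56898272 -0.05701495  0.2455574 ] 10.7833 [-2.20699296e-01  3.14832110e-01  1.56738233e+00  7.28305635e-05
  1.25919328e+00 -3.52074261e-01]
```

View pics/w3.png

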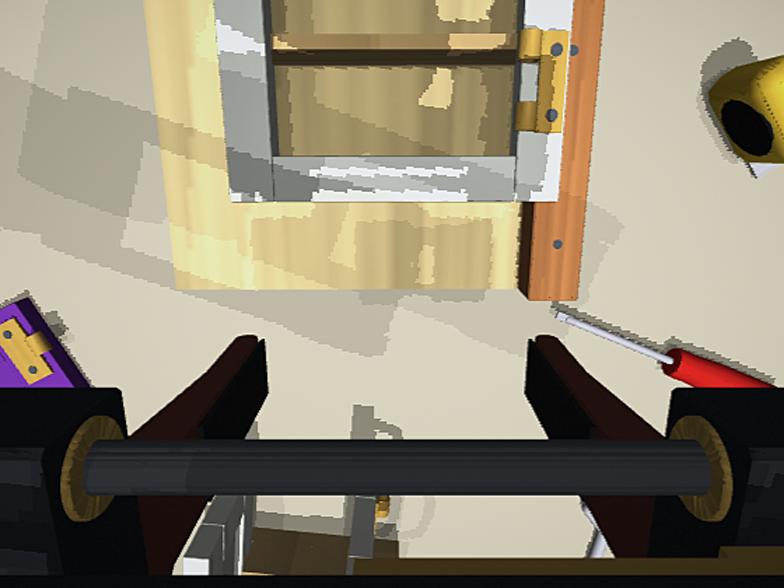

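```bash
python3 - <<'E'
from h import *
P=dict(np.load("w3.npz")); np.set_printoptions(precision=4,suppress=True)
R=lambda y:np.array([[np.cos(y),-np.sin(y)],[np.sin(y),np.cos(y)]])
s=1/1.4; y=.1325
C=ray(P,np.array([(231,201),(557,201)])*s,.097)[:,:2]; d=C[1]-C[0]
print("cup yaw",np.arctan2(d[1],d[0]),np.hypot(*d),C)
oc=np.mean([C[0]-R(y)@[-.092,-.127],C[1]-R(y)@[.092,-.127]],0); print("cup origin",oc)
A=ray(P,np.array([(177,290),(520,290)])*s,.012)[:,:2]; d=A[1]-A[0]
print("ply yaw",np.arctan2(d[1],d[0]),"in cup frame",(A-oc)@R(y), "home -.165,-.200")
B=ray(P,np.array([(528,300)])*s,.046)[:,:2]; print("batten face x in cup",(B-oc)@R(y))
H=ray(P,np.array([(527,30),(526,115)])*s,.1045)[:,:2]; print((H-oc)@R(y))
# touch-based origin: pushed TCPs
a=np.array([.4467,.0653]);b=np.array([.566,-.0252])
for h in (.010,.0115,.0125):
  rx=(R(y).T@a)[0]+h+.092; ry=(R(y).T@b)[1]+h+.127; print(h,R(y)@[rx,ry])
E
```

```text
cup yaw 0.13220725810964273 0.18283522870877106 [[ 0.4727 -0.0271]
 [ 0.6539 -0.003 ]]
cup origin [0.5465 0.1108]
ply yaw 0.13225789876976657 in cup frame [[-0.1648 -0.2014]
 [ 0.095  -0.2015]] home -.165,-.200
batten face x in cup [[ 0.0925 -0.1996]]
[[ 0.0672 -0.0411]
 [ 0.0693 -0.0817]]
0.01 [0.5436 0.11  ]
0.0115 [0.5449 0.1117]
0.0125 [0.5458 0.1128]
```

Corner fit: the cupboard origin is (0.5465, 0.1108), yaw 0.132. The plywood and batten edges agree with home to about 1.5 mm. Next is a close look at the door.

Call:
{"name": "jog_arm", "arguments": {"deltas": [[-1,0,-4,2,-0.05],[-1,0,-8,4,-0.1],[-1,0,-12,5.5,-0.13],[-1,0,-16,5.5,-0.13],[-1,0,-20,5.5,-0.13],[-1,0,-24,5.5,-0.13],[-1,0,-28,5.5,-0.13],[-1,0,-31,5.5,-0.13],[-1,0,-33,5.5,-0.13],[-1,0,-33,5.5,-0.13],[-1,0,-33,5.5,-0.13],[-1,0,-33,5.5,-0.13]]}}

```text
clock: 11.83
ee_pos: [0.5689, -0.386, 0.2987]
eef_rot: [-2.424, 1.567, 2.29]
ft_force: [-0.5, -0.1, -0.2]
grip_width: 0.0877
```

```bash
python3 - <<'E'
from h import *
s=sensors.sense(); print(s["ee_pos"],s["eef_rot"],s["clock"],s["joint_pos"])
P=viewer.camera_params("wrist"); a=viewer.grab_frame("wrist"); np.savez("w4.npz",a=a,**P)
cv2.imwrite("pics/w4.png",cv2.resize(a,(784,588),interpolation=cv2.INTER_CUBIC)[:,:,::-1])
E
```

```text
[ 0.56888856 -0.38603132  0.29868617] [-2.42381705  1.56704881  2.28980411] 11.8333 [-6.96892064e-01  4.49409573e-01  1.22368456e+00  5.80978845e-04
  1.47220118e+00 -6.98182494e-01]
```

View pics/w4.png

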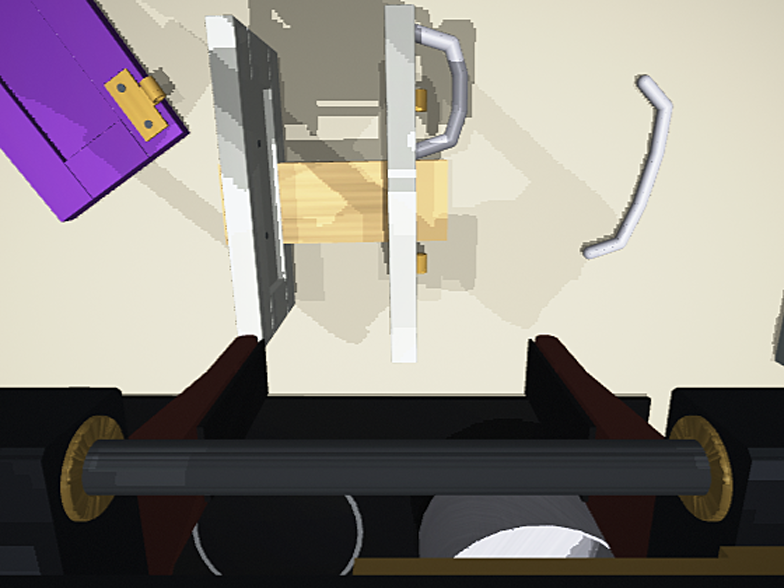

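This enlarged view confirms the choice. The grey panel at (400,180) px has the bow handle at (445,90) px and brass knuckles at (422,100) and (422,262) px on its +x face, so it is the door. The plain panel at (245,180) px is the drawer front. The purple one is at (90,90) px.

```bash
python3 - <<'E'
from h import *
P=dict(np.load("w4.npz")); np.set_printoptions(precision=4,suppress=True); s=1/1.4
C=ray(P,np.array([(391,362),(416,362),(385,5),(415.5,5)])*s,.146)[:,:2]; print(C)
r,l=C[:2].mean(0),C[2:].mean(0); d=l-r; print("ctr",(l+r)/2,"len",np.hypot(*d),"yaw",np.arctan2(-d[0],d[1]))
d=C[3]-C[1]; print("front edge yaw",np.arctan2(-d[0],d[1])); d=C[2]-C[0]; print("back edge yaw",np.arctan2(-d[0],d[1]))
print("knuckles",ray(P,np.array([(422,100),(422,263)])*s,.019))
from scipy.spatial.transform import Rotation as Ro
print(Ro.from_euler("xyz",sensors.sense()["eef_rot"]).as_matrix()[:,1])
E
```

```text
[[ 0.5667 -0.4419]
 [ 0.5821 -0.4419]
 [ 0.5636 -0.2428]
 [ 0.5795 -0.2428]]
ctr [ 0.573  -0.3423] len 0.19910549533660443 yaw 0.014212358463068654
front edge yaw 0.013214982885748794
back edge yaw 0.015209556583799605
knuckles [[ 0.5892 -0.2773  0.019 ]
 [ 0.5911 -0.4061  0.019 ]]
[ 1.      0.0019 -0.0018]
```

Call:
{"name": "jog_arm", "arguments": {"deltas": [[-1,0.4,2.5,-2,0.012],[-1,0.4,4.4,-4,0.012],[-1,0.4,4.4,-7,0.012],[-1,0.4,4.4,-10,0.012],[-1,0.4,4.4,-13,0.012],[-1,0.4,4.4,-15.5,0.012],[-1,0.4,4.4,-16.7,0.012],[-1,0.4,4.4,-16.7,0.012],[-1,0.4,4.4,-16.7,0.012]]}}

```text
clock: 12.63
ee_pos: [0.5736, -0.3425, 0.1338]
eef_rot: [-2.304, 1.57, 2.422]
ft_force: [0.1, -0.6, 0.1]
grip_width: 0.0879
```

Call:
{"name": "jog_arm", "arguments": {"deltas": [[-0.6,0,0,0,0],[-0.2,0,0,0,0],[0.2,0,0,0,0],[0.5,0,0,0,0],[1,0,0,0,0],[1,0,0,0,0],[1,0,0,0,0],[1,0,0,0,0],[1,0,0,0,0],[1,0,0,0,0],[1,0,0,0,0]]}}

```text
clock: 13.55
ee_pos: [0.5733, -0.3434, 0.1334]
eef_rot: [-2.015, 1.57, 2.71]
ft_force: [-0.4, -0.0, -0.3]
grip_width: 0.0183
```

Call:
{"name": "jog_arm", "arguments": {"deltas": [[1,0,0,0,0],[1,0,0,0,0],[1,0,0,0,0]]}}

```text
clock: 13.8
ee_pos: [0.5728, -0.3434, 0.1333]
eef_rot: [-1.773, 1.57, 2.952]
ft_force: [-2.5, -0.6, 0.1]
grip_width: 0.0155
```

Call:
{"name": "jog_arm", "arguments": {"deltas": [[1,0,0,0.3,0],[1,0,0,0.8,0],[1,0,0,2,0],[1,0,0,3.5,0],[1,0,0,5,0],[1,0,0,7,0],[1,0,0,9,0],[1,0,0,12,0],[1,0,0,15,0],[1,0,0,17,0],[1,0,0,17,0],[1,0,0,17,0]]}}

```text
clock: 14.8
ee_pos: [0.5742, -0.3436, 0.3054]
eef_rot: [1.054, 1.567, -0.503]
ft_force: [0.0, 0.4, -3.5]
grip_width: 0.0159
```

Call:
{"name": "jog_arm", "arguments": {"deltas": [[1,0.2,3,0,0],[1,0.4,7,0,0.02],[1,0.6,11,0,0.04],[1,0.8,15,0,0.05],[1,1.0,19,0,0.06],[1,1.2,23,0,0.07],[1,1.4,27,0,0.08],[1,1.6,31,0,0.09],[1,1.9,35,0,0.1],[1,2.2,39,0,0.11],[1,2.4,42,0,0.118],[1,2.5,44.5,0,0.118]]}}

```text
clock: 15.8
ee_pos: [0.5968, 0.1045, 0.3011]
eef_rot: [-1.907, 1.567, 2.939]
ft_force: [0.6, -0.4, -2.7]
grip_width: 0.0159
```

Call:
{"name": "jog_arm", "arguments": {"deltas": [[1,0,1.0,0,0],[1,0,1.5,-1,0],[1,0,1.5,-2,0],[1,0,1.5,-3,0],[1,0,1.5,-4,0],[1,0,1.5,-4,0],[1,0,1.5,-4,0],[1,0,1.5,-4,0]]}}

```text
clock: 16.47
ee_pos: [0.5986, 0.1157, 0.2635]
eef_rot: [-0.726, 1.571, -2.167]
ft_force: [-0.3, 0.8, -2.5]
grip_width: 0.0162
```

```bash
python3 - <<'E'
from h import *
from scipy.spatial.transform import Rotation as Ro
s=sensors.sense(); print(s["ee_pos"],s["clock"],s["ft_force"],s["grip_width"]); print(Ro.from_euler("xyz",s["eef_rot"]).as_matrix().round(4))
P=viewer.camera_params("wrist"); a=viewer.grab_frame("wrist"); np.savez("w5.npz",a=a,**P)
t=viewer.grab_frame("scene"); np.savez("s5.npz",a=t,**viewer.camera_params("scene"))
cv2.imwrite("pics/w5.png",cv2.resize(a,(784,588),interpolation=cv2.INTER_CUBIC)[:,:,::-1])
E
```

```text
[0.59861616 0.1156824  0.26351351] 16.4667 [-0.31107612  0.76508414 -2.48923365] 0.016163388764758264
[[-1.000e-04  9.916e-01  1.295e-01]
 [-1.000e-04  1.295e-01 -9.916e-01]
 [-1.000e+00 -1.000e-04  1.000e-04]]
```

View pics/w5.png

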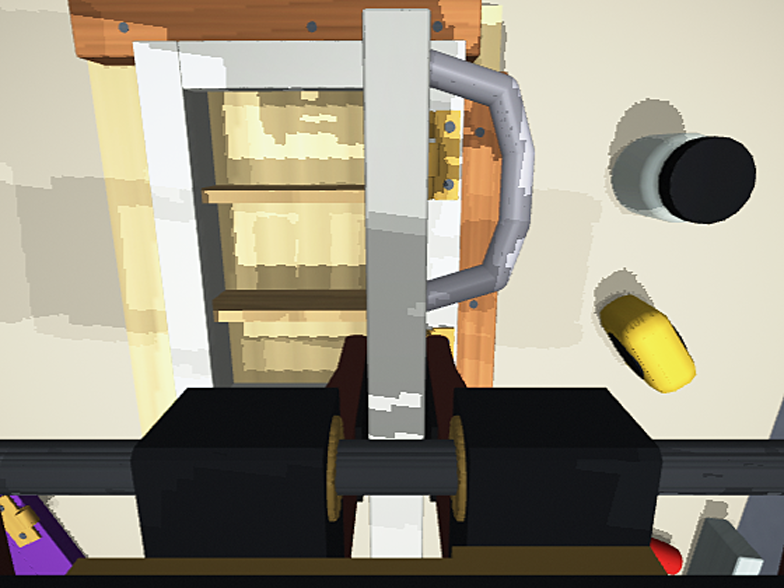

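Held door: top edge runs (364,10)-(430,10) down to the jaws, upright. The left jamb hinge is at (445,155) px and the cupboard's left edge at (134,42)-(466,41) px.

```bash
python3 - <<'E'
from h import *
P=dict(np.load("w5.npz")); np.set_printoptions(precision=4,suppress=True); s=1/1.4
R=lambda y:np.array([[np.cos(y),-np.sin(y)],[np.sin(y),np.cos(y)]]); oc=np.array([.5465,.1108]); y=.132
C=ray(P,np.array([(134,42),(466,41)])*s,.097)[:,:2]; d=C[1]-C[0]
print("cup left edge in cup",(C-oc)@R(y),"yaw",np.arctan2(d[1],d[0]),np.hypot(*d))
L=ray(P,np.array([(460,111),(460,199)])*s,.0985)[:,:2]; print("leaf outer x91 y91,39",(L-oc)@R(y))
D=ray(P,np.array([(364,10),(430,10),(369,437),(426,437)])*s,.2762)[:,:2]
print("door top in cup",(D-oc)@R(y), "target x .0455 .0615 y .1")
d=D[1]-D[3]; print("yaw front",np.arctan2(-d[0],d[1])); d=D[0]-D[2]; print("yaw back",np.arctan2(-d[0],d[1]))
print("tcp in cup",(np.array([.5986,.1157])-oc)@R(y))
a=dict(np.load("s5.npz"))["a"]; cv2.imwrite("pics/s5.png",cv2.resize(a[130:310,200:440],(800,600),interpolation=cv2.INTER_CUBIC)[:,:,::-1])
E
```

```text
cup left edge in cup [[-0.0912  0.1258]
 [ 0.0921  0.126 ]] yaw 0.13325403475729306 0.18325588128621903
leaf outer x91 y91,39 [[0.0897 0.0893]
 [0.0912 0.0399]]
door top in cup [[ 0.0461  0.0985]
 [ 0.0613  0.0985]
 [ 0.0457 -0.0114]
 [ 0.0619 -0.0114]] target x .0455 .0615 y .1
yaw front 0.13727131553993707
yaw back 0.1276144865006192
tcp in cup [ 0.0523 -0.002 ]
```

View pics/s5.png

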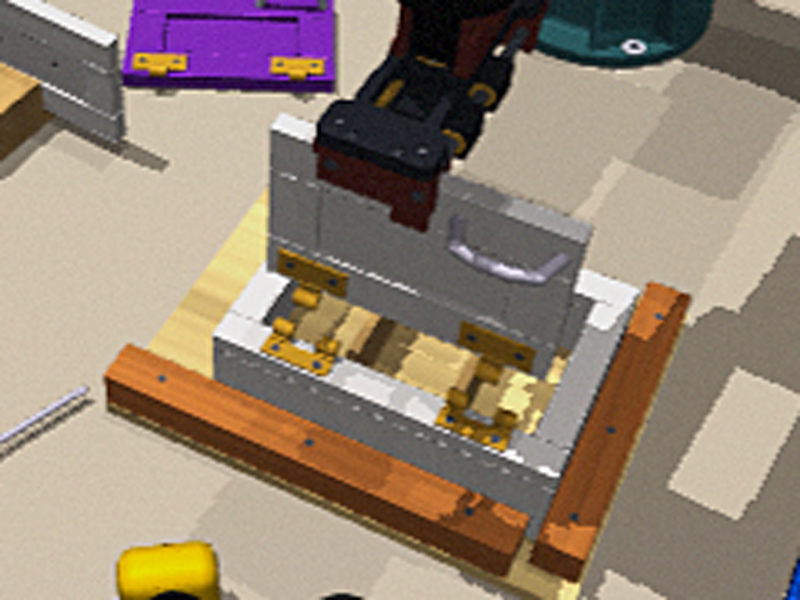

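```bash
python3 - <<'E'
from h import *
np.set_printoptions(precision=4,suppress=True); s=1/1.4
from scipy.spatial.transform import Rotation as Ro
P=dict(np.load("w5.npz")); T=Ro.from_euler("xyz",sensors.sense()["eef_rot"]).as_matrix(); tcp=np.array([.5986,.1157,.2635])
E=P["extrinsics"]; print("cam in tool",T.T@(E[:3,3]-tcp)); print(T.T@E[:3,:3])
lat=lambda X:(X-tcp)@T[:,1]
for v in (40,150,300):
  print(v,"col397 lateral at z=.276,.2,.097",[lat(ray(P,[(397*s,v*s)],z))[0].round(4) for z in(.276,.2,.097)])
print("cup left edge lat (-.092,.092)",lat(ray(P,np.array([(134,42),(466,41)])*s,.097)))
print("leaf edge lat .091",lat(ray(P,np.array([(460,111),(460,199)])*s,.0985)))
print("stile edge",lat(ray(P,np.array([(463,250)])*s,.097)))
# w3: gripper plane col 397
E
```

```text
cam in tool [-0.1437  0.0012 -0.0691]
[[ 0.0017  0.2575 -0.9663]
 [ 1.     -0.0008  0.0016]
 [-0.0003 -0.9663 -0.2575]]
40 col397 lateral at z=.276,.2,.097 [np.float64(0.0013), np.float64(0.0013), np.float64(0.0013)]
150 col397 lateral at z=.276,.2,.097 [np.float64(0.0013), np.float64(0.0013), np.float64(0.0014)]
300 col397 lateral at z=.276,.2,.097 [np.float64(0.0013), np.float64(0.0014), np.float64(0.0014)]
cup left edge lat (-.092,.092) [-0.1439  0.0394]
leaf edge lat .091 [0.0371 0.0387]
stile edge [0.0417]
```

Call:
{"name": "jog_arm", "arguments": {"deltas": [[1,0,0.05,-0.8,0.002],[1,0,0.05,-1.6,0.002],[1,0,0.05,-2.2,0.002],[1,0,0.05,-2.4,0.002],[1,0,0.05,-2.4,0.002],[1,0,0.05,-2.4,0.002]]}}

```text
clock: 17.07
ee_pos: [0.5983, 0.1171, 0.2392]
eef_rot: [-1.628, 1.57, -3.066]
ft_force: [-0.6, -0.5, -1.5]
grip_width: 0.0161
```

Call:
{"name": "jog_arm", "arguments": {"deltas": [[1,0,0,-0.15,0],[1,0,0,-0.3,0],[1,0,0,-0.45,0],[1,0,0,-0.6,0],[1,0,0,-0.6,0],[1,0,0,-0.6,0]]}}

```text
clock: 17.57
ee_pos: [0.5983, 0.117, 0.2334]
eef_rot: [-1.666, 1.57, -3.103]
ft_force: [-0.0, 0.1, -3.4]
grip_width: 0.0158
```

Call:
{"name": "jog_arm", "arguments": {"deltas": [[1,0,0,-0.15,0],[1,0,0,-0.3,0],[1,0,0,-0.45,0],[1,0,0,-0.6,0],[1,0,0,-0.6,0],[1,0,0,-0.6,0]]}}

```text
clock: 18.07
ee_pos: [0.5983, 0.1171, 0.2273]
eef_rot: [-1.698, 1.57, -3.136]
ft_force: [-0.0, 0.4, -2.5]
grip_width: 0.0156
```

Call:
{"name": "jog_arm", "arguments": {"deltas": [[1,0,0,-0.1,0],[1,0,0,-0.2,0],[1,0,0,-0.2,0],[1,0,0,-0.2,0]]}}

```text
clock: 18.4
ee_pos: [0.5983, 0.117, 0.2254]
eef_rot: [-1.549, 1.571, -2.986]
ft_force: [0.2, 0.4, -2.8]
grip_width: 0.0159
```

Now a gentle probe down to find contact with the wood, which should be 1.5 mm below the in-line height.

Call:
{"name": "jog_arm", "arguments": {"deltas": [[1,0,0,-0.05,0],[1,0,0,-0.1,0],[1,0,0,-0.1,0],[1,0,0,-0.1,0]]}}

```text
clock: 18.73
ee_pos: [0.5984, 0.117, 0.2245]
eef_rot: [-1.798, 1.571, 3.047]
ft_force: [-0.8, 0.5, -3.7]
grip_width: 0.0155
```

Call:
{"name": "jog_arm", "arguments": {"deltas": [[1,0,0,-0.05,0],[1,0,0,-0.1,0],[1,0,0,-0.1,0],[1,0,0,-0.1,0]]}}

```text
clock: 19.07
ee_pos: [0.5984, 0.117, 0.2235]
eef_rot: [-1.69, 1.571, -3.127]
ft_force: [0.0, -0.0, -3.3]
grip_width: 0.0157
```

Call:
{"name": "jog_arm", "arguments": {"deltas": [[1,0,0,-0.05,0],[1,0,0,-0.1,0],[1,0,0,-0.1,0],[1,0,0,-0.1,0]]}}

```text
clock: 19.4
ee_pos: [0.5986, 0.1169, 0.2233]
eef_rot: [1.101, 1.57, -0.336]
ft_force: [-1.3, -2.5, 5.5]
grip_width: 0.0158
```

Contact came at z = 0.2233, exactly as predicted. Next: raise 1.5 mm, then probe the play along y.

Call:
{"name": "jog_arm", "arguments": {"deltas": [[1,0,0,0.12,0],[1,0,0,0.23,0],[1,0,0,0.23,0],[1,0,0,0.23,0]]}}

```text
clock: 19.73
ee_pos: [0.5983, 0.1171, 0.2244]
eef_rot: [-1.821, 1.57, 3.024]
ft_force: [-0.4, 1.1, -2.2]
grip_width: 0.0161
```

Call:
{"name": "jog_arm", "arguments": {"deltas": [[1,0,0.05,0,0],[1,-0.01,0.1,0,0],[1,-0.01,0.1,0,0],[1,-0.01,0.1,0,0]]}}

```text
clock: 20.07
ee_pos: [0.5983, 0.1181, 0.2247]
eef_rot: [-1.705, 1.571, 3.14]
ft_force: [0.4, -0.6, -2.1]
grip_width: 0.0159
```

Call:
{"name": "jog_arm", "arguments": {"deltas": [[1,0,0.05,0,0],[1,-0.01,0.1,0,0],[1,-0.01,0.1,0,0],[1,-0.01,0.1,0,0]]}}

```text
clock: 20.4
ee_pos: [0.5982, 0.119, 0.2248]
eef_rot: [0.046, 1.571, -1.392]
ft_force: [-0.4, -0.6, -2.7]
grip_width: 0.0156
```

Call:
{"name": "jog_arm", "arguments": {"deltas": [[1,0,0.05,0,0],[1,0,0.05,0,0],[1,0,0.05,0,0]]}}

```text
clock: 20.65
ee_pos: [0.5982, 0.1192, 0.2248]
eef_rot: [-0.34, 1.57, -1.777]
ft_force: [-0.6, -0.5, -2.4]
grip_width: 0.0155
```

Call:
{"name": "jog_arm", "arguments": {"deltas": [[1,0,0.05,0,0],[1,0,0.05,0,0],[1,0,0.05,0,0]]}}

```text
clock: 20.9
ee_pos: [0.5982, 0.1195, 0.2248]
eef_rot: [-0.234, 1.57, -1.672]
ft_force: [0.4, -3.9, -2.9]
grip_width: 0.0161
```

Call:
{"name": "jog_arm", "arguments": {"deltas": [[1,0,0.05,0,0],[1,0,0.05,0,0],[1,0,0.05,0,0]]}}

```text
clock: 21.15
ee_pos: [0.5982, 0.1197, 0.2247]
eef_rot: [-0.275, 1.569, -1.712]
ft_force: [0.1, -5.4, -3.2]
grip_width: 0.0158
```

Call:
{"name": "jog_arm", "arguments": {"deltas": [[1,0.01,-0.16,0,0],[1,0.02,-0.32,0,0],[1,0.02,-0.32,0,0],[1,0.02,-0.32,0,0],[1,0.02,-0.32,0,0],[1,0.02,-0.32,0,0]]}}

```text
clock: 21.65
ee_pos: [0.5984, 0.1177, 0.2248]
eef_rot: [-3.029, 1.57, 1.817]
ft_force: [0.9, -1.0, -3.0]
grip_width: 0.016
```

```bash
python3 - <<'E'
from h import *
from scipy.spatial.transform import Rotation as Ro
s=sensors.sense(); print(s["ee_pos"],s["clock"],s["ft_force"],s["grip_width"]); print(Ro.from_euler("xyz",s["eef_rot"]).as_matrix().round(4))
P=viewer.camera_params("wrist"); a=viewer.grab_frame("wrist"); np.savez("w6.npz",a=a,**P)
t=viewer.grab_frame("scene"); np.savez("s6.npz",a=t)
w=cv2.resize(a[:310],(800,443),interpolation=cv2.INTER_CUBIC)
cv2.imwrite("pics/w6.png",w[:,:,::-1])
cv2.imwrite("pics/s6.png",cv2.resize(t[140:290,250:410],(640,600),interpolation=cv2.INTER_CUBIC)[:,:,::-1])
E
```

```text
[0.59837334 0.11767911 0.22480766] 21.65 [ 0.85922161 -1.00809146 -3.02477764] 0.016049053700030333
[[-1.000e-04  9.912e-01  1.327e-01]
 [ 5.000e-04  1.327e-01 -9.912e-01]
 [-1.000e+00 -1.000e-04 -5.000e-04]]
```

View pics/w6.png

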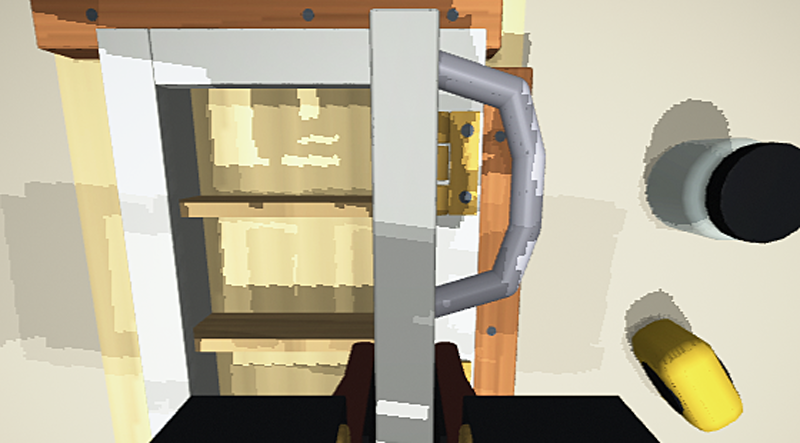

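View pics/s6.png

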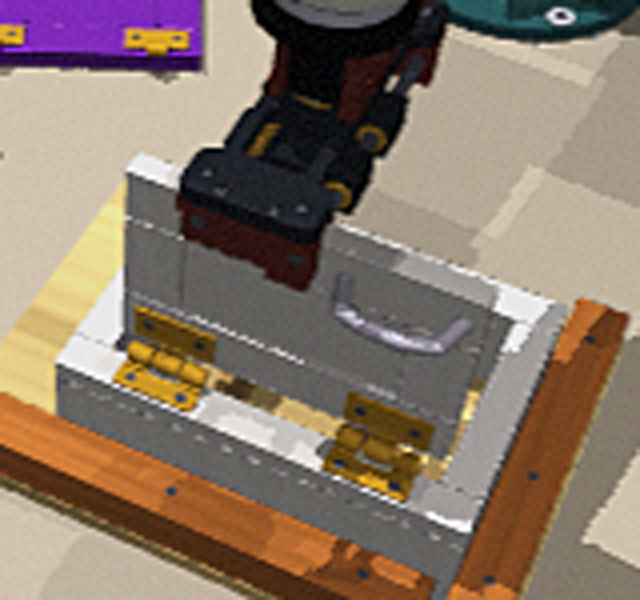

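The knuckles interleave at both hinges ((160,365) and (375,445) px in the scene crop). In the wrist view the cupboard's left edge is (98,28)-(486,28) px and the door's top is (371,9)-(438,9) px. One last numeric check on x.

```bash
python3 - <<'E'
from h import *
from scipy.spatial.transform import Rotation as Ro
np.set_printoptions(precision=4,suppress=True); k=.7
P=dict(np.load("w6.npz")); q=sensors.sense(); tcp=q["ee_pos"]; T=Ro.from_euler("xyz",q["eef_rot"]).as_matrix()
lat=lambda X:(X-tcp)@T[:,1]
print("q",q["ft_force"],np.abs(q["joint_vel"]).max())
D=lat(ray(P,np.array([(371,9),(438,9)])*k,tcp[2]+.0127)); C=lat(ray(P,np.array([(98,28),(486,28)])*k,.097))
print("door",D,D.mean(),"cup",C,C.mean(),"width",np.ptp(C),"door x in cup",D.mean()-C.mean(),"from left corner",D.mean()-C[0]-.092,"from far corner",.092-(C[1]-D.mean()))
L=lat(ray(P,np.array([(481,113),(476,214)])*k,.0985)); print("leaf edge",L-D.mean(),"-> door x", .091-(L-D.mean()))
E
```

```text
q [-0.018  -1.0351 -3.1585] 0.001842470377401652
door [-0.0065  0.0086] 0.0010340613436357793 cup [-0.1431  0.0394] -0.05185025027223024 width 0.18254776074526372 door x in cup 0.05288431161586602 from left corner 0.05215819198849789 from far corner 0.05361043124323416
leaf edge [0.0373 0.0366] -> door x [0.0537 0.0544]
```

Call:
{"name": "jog_arm", "arguments": {"deltas": [[1,0,-0.03,0,0],[1,0,-0.03,0,0],[1,0,-0.03,0,0],[1,0,-0.03,0,0],[1,0,-0.03,0,0],[1,0,-0.03,0,0]]}}

```text
clock: 22.25
ee_pos: [0.5984, 0.117, 0.2248]
eef_rot: [-2.233, 1.571, 2.613]
ft_force: [-0.1, 0.1, -2.6]
grip_width: 0.0159
```

```bash
python3 - <<'E'
from rig import sensors, hand_in
s=sensors.sense(); print(s["ee_pos"],s["ft_force"],s["grip_width"]); hand_in()
E
```

```text
[0.5984376  0.1170222  0.22482529] [-0.05383303  0.12545116 -2.6349299 ] 0.015898699343490398
the job is handed in; nothing more can be done
```

I pushed the cupboard flush into the corner, first in x and then in y. Then I took the grey door from the far groove and lowered it onto the far stile. I handed in at 22 s with the door still held in the gripper; hand-in reports no verdict.

**Last checks:**
- **Cupboard:** after the pushes, the plywood and batten edges agreed with its home place to about 1.5 mm, at a yaw of 0.132 rad for both cupboard and board.
- **Height:** I lowered the door until it touched wood at TCP z = 0.2233, exactly as predicted, then raised it 1.5 mm to the in-line height.
- **Along the hinges (y):** I felt one end of the 2 mm play, on the +y side only. The final position is about 0.4 mm from the mid-gap I worked out from that; I did not probe the other side.
- **Across (x):** camera estimates of the door's x ran from 52.2 to 54.4 mm, against a target of 53.5 mm.
- **Grip and load:** the opening was 15.9 mm. The wrist carried only about 2.6 N downward, roughly the door's weight, with almost no side force.
- **Fit:** in the last picture, taken before a final 0.3 mm shift in y, the knuckles interleaved at both hinges.

**Disagreements:** the wrist camera's reported pose was about 1.3 mm off to the side, which I corrected for. Touch and camera estimates of the cupboard's position differed by about 1–2 mm.

I did not re-measure the bystanders at the end. The arm stayed clear of them throughout.

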